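# Set a round-bottomed flask in its cork ring

## Task

Take the amber round-bottomed flask with the blue stopper out of the grey rack and set it gently down in the cork ring, so that it stands upright and centred there. Do not drop it, and leave the clear round flask standing in the rack.

Things in the scene. Friction and masses are not known exactly. Their poses are not given: they have to be found in the camera images.
- amber_flask: Amber glass round-bottomed flask with a blue stopper, 0.18 kg, standing in a hole of the rack. Origin: centre of the round bulb (diameter 66), 63 mm above the worktop at the start; z points up along the neck. Straight neck, diameter 26, from 34 to 77 mm over the origin (grip it there from above); rim bead, diameter 31, to 82 mm; stopper, diameter 29, top at 97 mm.
- cork_ring: Loose ring of brown cork flat on the worktop: 104 mm outside, 48 mm through hole, 30 mm high, 0.12 kg. Origin: centre of its underside, z up. The seated bulb rests on the hole's upper edge, the flask's origin 53 mm above the ring's, on its axis. A roll of brown packing tape (98 mm across, 22 mm high, wider hole of about 70 mm) also lies about; it is not the ring.
- rack: Fixed grey rack block, 95 x 200 mm and 40 mm high, on the worktop, with two 48 mm holes 50 mm either side of its middle along its y axis. Origin: centre of the underside. The amber and the clear flask stand in the two holes; which is in which varies.
- clear_flask: The other round-bottomed flask, clear glass with a red stopper; same shape, size and origin as the amber one. It stays in its hole of the rack.
Not all that is in view belongs to the job. What is shaped like the amber_flask but purple is not meant.

How it is judged (in metres and radians):
At the end, for the whole second after the job is handed in: The amber flask rests in the cork ring: bulb centre within 10 mm of the ring's axis and 45 to 60 mm over its underside, tilted under 12 degrees, at rest; the ring lies flat on the worktop; the clear flask stands in the rack, moved under 25 mm, tilted under 20 degrees (horizontal distance between amber_flask and cork_ring below 0.01 m and z of amber_flask in the frame of cork_ring between 0.045 and 0.06 m and angle between amber_flask's own z axis and vertical below 0.21 rad and angle between cork_ring's own z axis and vertical below 0.1 rad and height (world z) of cork_ring below 0.01 m and linear speed of amber_flask below 0.02 m/s and distance of clear_flask from where it was at the start of the episode below 0.025 m and angle between clear_flask's own z axis and vertical below 0.35 rad); the robot touches nothing.
It fails at once if the amber flask is dropped (moves faster than 0.5 m/s while no finger touches it) (linear speed of amber_flask above 0.5 m/s and contact force between amber_flask and the fingers below 0.05 N).
It fails at once if the clear flask is shifted by more than 40 mm (distance of clear_flask from where it was at the start of the episode above 0.04 m).
It also fails if it takes over 45 s, if anything falls off the work surface, if the arm or the gripper's body presses on something with over 40 N, if the wrist force passes 120 N, or if a joint passes its speed limit or range.

## Robot

A 7-joint arm with a two-finger parallel gripper is mounted at the origin on a cart in front of the work surface, level with it; the furniture and walls round the work are solid. World frame = base frame: x ahead of the robot, y to its left, z up, the work surface at z = 0. Lengths are in m, angles in degrees, forces in N, time in s.
With the tool pointing down it reaches from about 0.425 to 0.925 m from the base axis. Payload 6.8 kg.
Tool frame: the origin (TCP) lies between the finger pads; the fingertips stand 25 mm ahead of it and the grasp point (between the pads) lies 6 mm ahead of it (r.tcp_to_tips is the distance from the TCP to the fingertips, in m); z points along the fingers, y is the line along which they close (so a half turn about z gives the same grasp; the last joint's range is limited). The gripper opens to 88 mm and grips with 3 to 60 N. Pads are 20 mm wide; open, the fingers measure 115 mm over their backs; the gripper's body (75 mm by 178 mm) begins 61 mm behind the grasp point.
Start: joints at [65.942, 27.33, 1.283, 89.118, -0.659, 63.558, -4.761], TCP at [0.207, -0.642, 0.248] pointing down, gripper open.
Joint ranges: [-169.35, 169.35], [-19.33, 120.38], [-80.79, 83.38], [13.8, 139.57], [-78.32, 258.32], [9.67, 109.79], [-169.56, 169.56]. Speed limits (degrees/s): [136.94, 136.94, 180, 180, 180, 180, 180].

## Interface

Orientations are given as [roll, pitch, yaw] about the fixed x, y, z axes, in that order (R = Rz(yaw) Ry(pitch) Rx(roll)).
In Python, from cell import r, eyes gives the robot as it stands. The module is installed in compiled form; this text tells all that it offers.
- The arm moves only by the tool send_rows, never from a script. Its argument "plan" is a list of rows, each a list of 3 entries, a list of its own where there are three numbers: the shift along the tool's x, y, z normalised to -1 to 1, where 1 is 30 cm, then the turn, a rotation vector about the tool's x, y, z normalised to -1 to 1, where 1 is pi/2 rad, then the opening, from -1 (shut) to 1 (fully open), so that 0 is half open. In form: [[[dx, dy, dz], [ax, ay, az], grip], ...]. A call has 1 to 8 rows; each row is the pose to reach, as a shift and turn from the pose commanded when the call began, along the tool's axes at that moment; what a row does not reach only later rows make up. A row lasts 1/12 s, in which the tool goes at most 41.7 mm and 7.16 degrees, less where a joint would pass 70% of its speed; a pose out of reach is approached as far as the arm can. A call with a number of a shift or a turn outside -1 to 1 is refused whole. A call with a gripper value outside its range is refused whole. The fingers move at their own pace and stop on an object; "newtons" is the grip in N (left out, the last holds). Time passes only in rows, so rows that repeat a pose let the fingers close. It gives the time, the measured TCP pose, the force, the opening and the grip force at its end, in the units of the state.
- r.state(): the state, without advancing time (a new reading comes with each control period).
- eyes.camera(name): name is "side" or "top"; returns a dict with "img" (400x640x3 uint8, red, green, blue), "z_map" (400x640 float32, m along the optical axis (not along the pixel's ray), 0 where there is no reading), "camera_matrix" (3x3 intrinsics, pixels), "extrinsics" (4x4, takes a point from camera to world coordinates). Camera axes: x right, y down, z forward; pixel columns grow to the right and rows downward; lengths in m; the calibration is good to about 2 mm. A picture is of the moment at which its call begins.
- r.sign_off(): hands the job in; it is judged then, once.
The state is a dict: "clock": time; "joint_positions": joint angles; "joint_vel": joint speeds; "tau": joint torques, N m; "position": TCP position; "tcp_rot": TCP orientation; "wrist_force": force on the tool from outside, world axes, zero at the start; "moment": the same for the moment, N m; "gripper_width": finger opening in m; "grip_force": force on a finger pad.
Only numpy, scipy, OpenCV 4.12 (cv2) and the standard library are available. Lean on these libraries where they do the work, as an engineer would, in place of code of your own. Each camera call takes 0.05 s, during which the arm holds its last target. There are 200 camera calls.

## Working session

There is one attempt and no reset: what is moved stays moved. The work goes in short steps, Python scripts to look and compute and a tool call to move; the robot and the scene stay as the last step left them, time stands still between calls to the robot, and variables do not carry over. Pictures are saved under pics/ and viewed, at most 10 in all, crops included, and the job is handed in when it is done.

Besides the shell and the picture viewer there is one more tool, called after ">>>" as name([rows], argument=value, ...), one row to a line, values as JSON. send_rows: Moves the arm, as the interface text tells. Scaled input: -1 to 1 covers 30 cm each way for a shift and pi/2 rad each way for a turn. Its arguments: {"type":"object","properties":{"plan":{"type":"array"},"newtons":{"type":"number"}},"required":["plan"]}

```bash
mkdir -p pics; cat > h.py <<'E'
import numpy as np, cv2
from cell import r, eyes
def cap(n):
    c=eyes.camera(n); return c
def pts(c):
    K=c["camera_matrix"];T=c["extrinsics"];z=c["z_map"]
    v,u=np.mgrid[:z.shape[0],:z.shape[1]]
    p=np.stack([(u-K[0,2])/K[0,0]*z,(v-K[1,2])/K[1,1]*z,z],-1)
    return p@T[:3,:3].T+T[:3,3]
def save(c,n): cv2.imwrite(f"pics/{n}.png",c["img"][...,::-1])
E
python3 - <<'E'
from h import *
for n in("top","side"):
    c=cap(n);save(c,n+"0");np.save(n+"0.npy",pts(c));print(n,c["extrinsics"].round(3).tolist(),c["camera_matrix"][0].round(1))
print(r.state())
E
```

```text
top [[0.014, -0.984, 0.179, 0.201], [-1.0, -0.015, -0.007, 0.052], [0.009, -0.179, -0.984, 1.388], [0.0, 0.0, 0.0, 1.0]] [505.5   0.  323.8]
side [[-0.991, -0.065, 0.119, 0.288], [-0.134, 0.607, -0.783, 1.072], [-0.022, -0.792, -0.61, 0.866], [0.0, 0.0, 0.0, 1.0]] [487.2   0.  318.8]
{'clock': 0.1, 'joint_positions': array([65.94101493, 27.37189979,  1.28210839, 89.16933177, -0.65866093,
       63.55670432, -4.75965287]), 'joint_vel': array([-0.00175571, -0.20877919, -0.02112524, -0.07985697, -0.06406119,
        0.05734797,  0.06705066]), 'tau': array([ 4.08612628e-03, -5.84092176e+01,  1.53988738e+00, -2.73313361e+01,
       -5.42205654e-02,  1.30638413e-02,  4.82323958e-05]), 'position': array([ 0.20690533, -0.6420116 ,  0.24679416]), 'tcp_rot': array([-1.79909759e+02,  7.66118616e-03,  1.78664814e+01]), 'wrist_force': array([ 0.30852052, -0.24470421,  0.14271312]), 'moment': array([-0.00162567, -0.0580233 ,  0.00397078]), 'grip_force': 0.0, 'gripper_width': 0.08768427477720996}
```

View pics/top0.png

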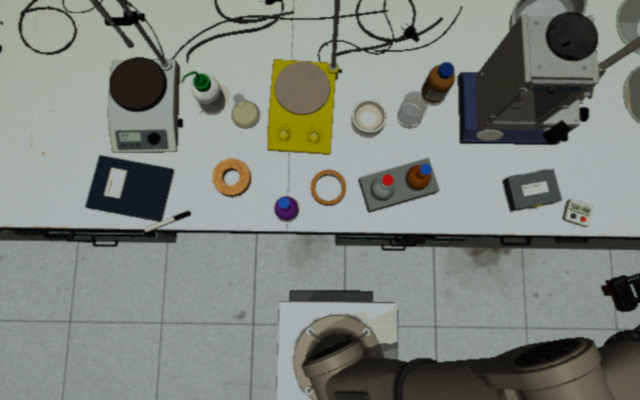

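View pics/side0.png

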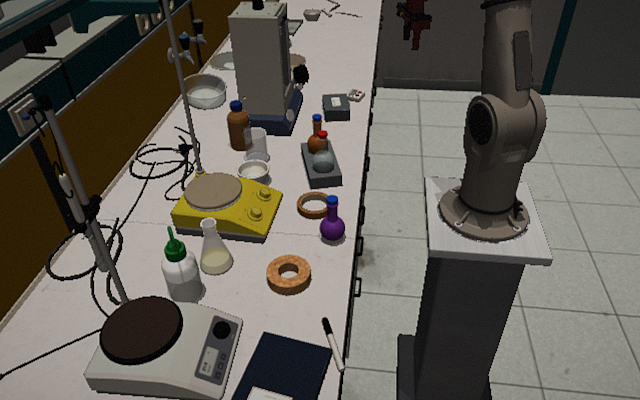

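Top view: the amber, blue-stoppered objects are the flask in the rack (420,175), the brown bottle with a blue cap (438,83) and the purple flask (286,207). I choose the one in the rack, next to the clear flask with the red stopper (385,184). The brown rings are the cork, with its small hole (232,177), and the thin tape roll (328,187). I choose the cork. The side view agrees: amber flask (317,130), clear (323,155), cork ring (289,273).

```bash
python3 - <<'E'
from h import *
I={n:cv2.imread(f"pics/{n}0.png") for n in("top","side")}
P={n:np.load(n+"0.npy") for n in("top","side")}
H=cv2.cvtColor(I["top"],cv2.COLOR_BGR2HSV)
def comp(n,box,lo,hi,zlo,zhi):
    hsv=cv2.cvtColor(I[n],cv2.COLOR_BGR2HSV); m=cv2.inRange(hsv,lo,hi)>0
    b=np.zeros_like(m);b[box[1]:box[3],box[0]:box[2]]=1
    p=P[n]; m&=b&(p[...,2]>zlo)&(p[...,2]<zhi)
    q=p[m]; v,u=np.where(m)
    print(n,len(q),"uv",u.mean().round(1),v.mean().round(1),"med",np.median(q,0).round(4),"min",q.min(0).round(3),"max",q.max(0).round(3),"mid",((q.min(0)+q.max(0))/2).round(4)); return q
print("blue stopper");
comp("top",(405,155,440,195),(100,120,60),(130,255,255),.1,.2)
comp("side",(305,105,330,130),(100,120,60),(130,255,255),.1,.2)
print("red");comp("top",(370,165,405,200),(0,150,80),(8,255,255),.1,.2)
comp("side",(310,120,335,145),(0,150,80),(8,255,255),.1,.2)
print("cork");
for n,b in(("top",(205,150,260,205)),("side",(258,245,320,300))):
    q=comp(n,b,(3,60,50),(25,255,255),.022,.04)
    (c,s,a)=cv2.minAreaRect(q[:,:2].astype(np.float32)); print("rect",c,s)
    h,rad=cv2.minEnclosingCircle(q[:,:2].astype(np.float32));print("circ",h,rad)
print("rack")
q=comp("top",(350,150,450,215),(0,0,30),(180,60,255),.034,.046)
print(cv2.minAreaRect(q[:,:2].astype(np.float32)))
q=comp("top",(100,50,500,225),(0,0,0),(180,255,255),.08,.9)
# tall things map near path
p=P["side"];
for x0 in np.arange(.4,.9,.1):
    s=P["top"]; print(round(x0,1),[ (lambda w:round(float(np.percentile(w,99.5)),2) if len(w) else None)(s[(s[...,0]>x0)&(s[...,0]<x0+.1)&(s[...,1]>y)&(s[...,1]<y+.1)][:,2]) for y in np.arange(-.4,.5,.1)])
cv2.imwrite("pics/crop0.png",cv2.resize(np.hstack([I["top"][145:215,340:450],I["side"][100:170,270:380]]),None,fx=3.5,fy=3.5,interpolation=cv2.INTER_CUBIC))
E
```

```text
blue stopper
top 95 uv 425.2 168.9 med [ 0.4834 -0.2088  0.1575] min [ 0.47  -0.222  0.153] max [ 0.497 -0.196  0.163] mid [ 0.4834 -0.2087  0.1579]
side 35 uv 316.6 116.1 med [ 0.4834 -0.2056  0.1597] min [ 0.471 -0.221  0.153] max [ 0.494 -0.194  0.163] mid [ 0.4829 -0.2076  0.1579]
red
top 92 uv 387.3 179.7 med [ 0.4542 -0.1136  0.157 ] min [ 0.442 -0.126  0.152] max [ 0.467 -0.101  0.163] mid [ 0.4545 -0.1134  0.1579]
side 43 uv 321.8 132.7 med [ 0.4544 -0.1098  0.1597] min [ 0.442 -0.126  0.156] max [ 0.469 -0.1    0.163] mid [ 0.4558 -0.1129  0.1594]
cork
top 857 uv 230.5 176.4 med [0.483  0.2993 0.0284] min [0.433 0.248 0.022] max [0.537 0.35  0.037] mid [0.4846 0.299  0.0294]
rect (0.48377716541290283, 0.29889413714408875) (0.10203251242637634, 0.10046130418777466)
circ (0.4847257733345032, 0.2993339002132416) 0.05244110897183418
side 995 uv 287.8 271.6 med [0.4825 0.3065 0.0305] min [0.433 0.247 0.022] max [0.536 0.353 0.035] mid [0.4844 0.3001 0.0286]
rect (0.4841572046279907, 0.30102765560150146) (0.10136348009109497, 0.10210816562175751)
circ (0.48414909839630127, 0.2994154989719391) 0.053731538355350494
rack
top 1399 uv 396.7 185.4 med [ 0.4598 -0.1595  0.0387] min [ 0.395 -0.269  0.034] max [ 0.543 -0.053  0.046] mid [ 0.4689 -0.1611  0.0399]
((0.46961918473243713, -0.16170065104961395), (0.09613355994224548, 0.2013203352689743), 16.985427856445312)
top 10841 uv 293.9 95.2 med [0.7025 0.1242 0.1061] min [ 0.383 -0.424  0.08 ] max [0.805 0.631 0.259] mid [0.5944 0.1035 0.1695]
0.4 [0.01, 0.16, 0.16, 0.09, 0.03, 0.13, 0.03, 0.03, 0.02]
0.5 [0.03, 0.08, 0.08, 0.01, 0.09, 0.09, 0.03, 0.03, 0.07]
0.6 [0.43, 0.09, 0.09, 0.05, 0.11, 0.11, 0.14, 0.21, 0.11]
0.7 [0.4, 0.16, 0.09, 0.05, 0.43, 0.11, 0.02, 0.21, 0.41]
0.8 [0.01, 0.02, 0.01, 0.03, 0.08, 0.08, 0.01, 0.02, 0.07]
```

View pics/crop0.png

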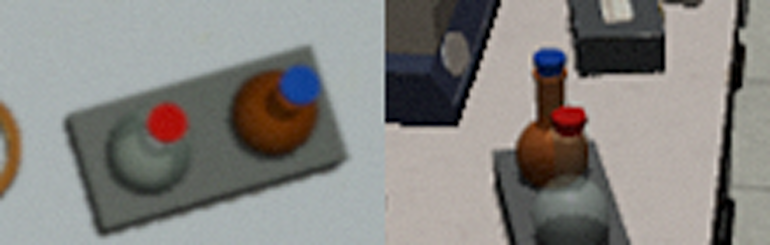

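The crop confirms the choice: the amber flask with blue stopper stands at the rack's far end, and the clear one with red stopper next to it. The amber axis is at about (0.484, -0.209), with the stopper top at 0.160 as expected. The cork ring is at (0.4845, 0.2995). I'll close across the rack, at yaw about 107.

>>> send_rows([
  [[0.66,-0.545,0],[0,0,-0.5],1],
  [[0.66,-0.545,0],[0,0,-0.5],1],
  [[0.66,-0.545,0],[0,0,-0.5],1],
  [[0.66,-0.545,0],[0,0,-0.5],1],
  [[0.66,-0.545,0],[0,0,-0.5],1],
  [[0.66,-0.545,0],[0,0,-0.5],1],
  [[0.66,-0.545,0],[0,0,-0.5],1],
  [[0.66,-0.545,0],[0,0,-0.5],1],
], newtons=15)

```text
clock: 0.77
position: [0.3476, -0.423, 0.2477]
tcp_rot: [-180.0, -0.1, 63.3]
wrist_force: [-0.5, -1.6, -0.5]
gripper_width: 0.088
grip_force: 0.0
```

```bash
cat > go.py <<'E'
import sys
from h import *
from scipy.spatial.transform import Rotation as R
s=r.state(); t=np.array([float(a) for a in sys.argv[1:4]]); yaw=float(sys.argv[4])
M=R.from_euler("xyz",s["tcp_rot"],degrees=True); G=R.from_euler("xyz",[180,0,yaw],degrees=True)
print("shift",(M.inv().apply(t-s["position"])/.3).round(3),"turn",((M.inv()*G).as_rotvec()/(np.pi/2)).round(3))
print(s["clock"],s["position"],s["tcp_rot"],s["wrist_force"].round(1),s["gripper_width"],s["joint_positions"].round(0))
E
python3 go.py .484 -.209 .235 107
```

```text
shift [0.842 0.085 0.043] turn [ 0.    -0.001 -0.486]
0.7667 [ 0.34759959 -0.42299294  0.24768275] [-1.79999708e+02 -6.80729550e-02  6.32837859e+01] [-0.5 -1.6 -0.5] 0.08804244611409608 [ 55.  16. -13. 106.   4.  58.  13.]
```

>>> send_rows([
  [[0.842,0.085,0.04],[0,0,-0.486],1],
  [[0.842,0.085,0.04],[0,0,-0.486],1],
  [[0.842,0.085,0.04],[0,0,-0.486],1],
  [[0.842,0.085,0.04],[0,0,-0.486],1],
  [[0.842,0.085,0.04],[0,0,-0.486],1],
  [[0.842,0.085,0.04],[0,0,-0.486],1],
  [[0.842,0.085,0.04],[0,0,-0.486],1],
  [[0.842,0.085,0.04],[0,0,-0.486],1],
])

```text
clock: 1.43
position: [0.4843, -0.2119, 0.2353]
tcp_rot: [180.0, -0.0, 106.7]
wrist_force: [-0.4, -0.3, 0.2]
gripper_width: 0.0877
grip_force: 0.0
```

```bash
python3 go.py .484 -.209 .126 107; python3 -c "
from h import *
save(cap('side'),'side1')"
```

```text
shift [0.009 0.002 0.364] turn [ 0.    -0.    -0.003]
1.4333 [ 0.48428633 -0.21193241  0.23534298] [ 1.79983190e+02 -4.41451041e-02  1.06694682e+02] [-0.4 -0.3  0.2] 0.08768544900498164 [ 40.  17. -28. 108.   9.  57.  25.]
```

View pics/side1.png

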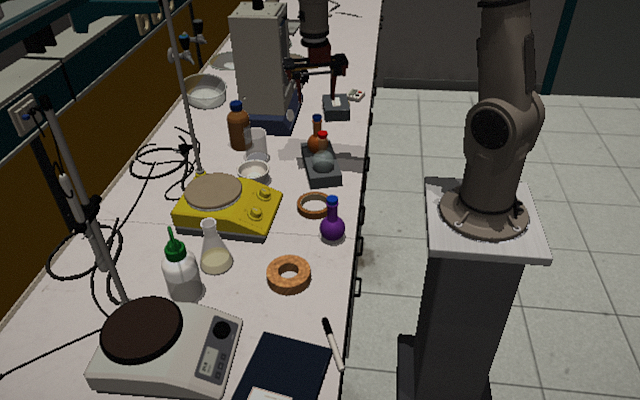

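The side view shows the gripper, open, straddling the line above the amber flask near (317,75), with the flask still at (317,130). Descending.

>>> send_rows([
  [[0.005,0.002,0.06],[0,0,0],1],
  [[0.009,0.002,0.12],[0,0,0],1],
  [[0.009,0.002,0.18],[0,0,0],1],
  [[0.009,0.002,0.24],[0,0,0],1],
  [[0.009,0.002,0.3],[0,0,0],1],
  [[0.009,0.002,0.34],[0,0,0],1],
  [[0.009,0.002,0.364],[0,0,0],1],
  [[0.009,0.002,0.364],[0,0,0],1],
])

```text
clock: 2.15
position: [0.4816, -0.2117, 0.125]
tcp_rot: [-179.9, -0.1, 106.4]
wrist_force: [0.0, -0.1, 0.6]
gripper_width: 0.0879
grip_force: 0.0
```

>>> send_rows([
  [[0,0,0],[0,0,0],0],
  [[0,0,0],[0,0,0],-0.3],
  [[0,0,0],[0,0,0],-0.5],
  [[0,0,0],[0,0,0],-0.7],
  [[0,0,0],[0,0,0],-1],
  [[0,0,0],[0,0,0],-1],
  [[0,0,0],[0,0,0],-1],
  [[0,0,0],[0,0,0],-1],
], newtons=15)

```text
clock: 2.82
position: [0.4831, -0.2102, 0.1266]
tcp_rot: [180.0, 0.0, 106.6]
wrist_force: [-0.4, -0.4, -0.5]
gripper_width: 0.0382
grip_force: 0.0
```

>>> send_rows([
  [[0,0,0],[0,0,0],-1],
  [[0,0,0],[0,0,0],-1],
  [[0,0,0],[0,0,0],-1],
  [[0,0,0],[0,0,0],-1],
])

```text
clock: 3.15
position: [0.4832, -0.2102, 0.1265]
tcp_rot: [180.0, 0.0, 106.6]
wrist_force: [0.7, 0.8, 0.5]
gripper_width: 0.0294
grip_force: 15.0
```

>>> send_rows([
  [[0,0,0],[0,0,0],-1],
  [[0,0,0],[0,0,0],-1],
  [[0,0,0],[0,0,0],-1],
  [[0,0,0],[0,0,0],-1],
])

```text
clock: 3.48
position: [0.4832, -0.2102, 0.1265]
tcp_rot: [180.0, 0.0, 106.6]
wrist_force: [-0.4, 1.0, 1.2]
gripper_width: 0.0297
grip_force: 15.0
```

```bash
python3 - <<'E'
from h import *
c=cap('side'); cv2.imwrite("pics/s2.png",cv2.resize(c["img"][60:200,250:390,::-1],None,fx=4,fy=4,interpolation=cv2.INTER_CUBIC))
print(r.state())
E
```

```text
{'clock': 3.5333, 'joint_positions': array([ 37.3928363 ,  24.52415287, -25.47615887, 114.11278885,
        14.76678282,  44.45609296,  19.90328364]), 'joint_vel': array([-0.04944339,  0.06945038,  0.06703136,  0.00138099, -0.04174048,
       -0.06806075,  0.03827586]), 'tau': array([ 8.23723362e-02, -4.62079597e+01, -3.79837900e+00, -2.01851553e+01,
       -2.77742896e-03,  1.14273629e-01, -2.64500095e-04]), 'position': array([ 0.48314217, -0.21019137,  0.12649114]), 'tcp_rot': array([1.79993099e+02, 2.23299007e-03, 1.06600514e+02]), 'wrist_force': array([ 0.32718568, -0.71928146,  0.58359957]), 'moment': array([ 0.00141854, -0.09763031,  0.01320296]), 'grip_force': 14.99970406293869, 'gripper_width': 0.029666483034974225}
```

View pics/s2.png

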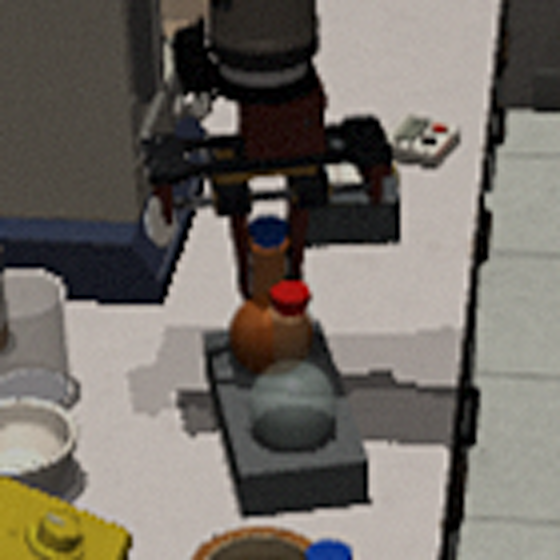

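The crop shows the fingers on either side of the amber neck (268,265 in the crop), flask upright, clear flask untouched. The width reads 29.7 instead of 26, so I'll test with a small lift.

>>> send_rows([
  [[0,0,-0.01],[0,0,0],-1],
  [[0,0,-0.02],[0,0,0],-1],
  [[0,0,-0.035],[0,0,0],-1],
  [[0,0,-0.05],[0,0,0],-1],
  [[0,0,-0.065],[0,0,0],-1],
  [[0,0,-0.08],[0,0,0],-1],
  [[0,0,-0.08],[0,0,0],-1],
  [[0,0,-0.08],[0,0,0],-1],
], newtons=20)

```text
clock: 4.2
position: [0.4833, -0.2103, 0.1508]
tcp_rot: [180.0, 0.0, 106.6]
wrist_force: [-0.1, 0.3, -1.7]
gripper_width: 0.0295
grip_force: 20.0
```

```bash
python3 - <<'E'
from h import *
c=cap('side'); cv2.imwrite("pics/s3.png",cv2.resize(c["img"][80:180,270:370,::-1],None,fx=5,fy=5,interpolation=cv2.INTER_CUBIC))
P=pts(c); hsv=cv2.cvtColor(c["img"],cv2.COLOR_RGB2HSV)
m=cv2.inRange(hsv,(100,120,60),(130,255,255))>0
m[:,:300]=0;m[:,340:]=0;m[:90]=0;m[140:]=0
q=P[m]; print(len(q),q.min(0),q.max(0))
print(r.state())
E
```

```text
1 [ 0.48387109 -0.20211512  0.17172295] [ 0.48387109 -0.20211512  0.17172295]
{'clock': 4.25, 'joint_positions': array([ 38.13299654,  22.55471634, -26.20398822, 113.12096313,
        13.3510423 ,  47.21305619,  21.13494135]), 'joint_vel': array([0.00126976, 0.22265064, 0.07611862, 0.24357963, 0.07130033,
       0.11776963, 0.00850728]), 'tau': array([ 4.22709505e-03, -4.70559990e+01, -4.01335627e+00, -2.26527965e+01,
       -4.25174937e-02,  3.55318550e-02,  4.74778673e-03]), 'position': array([ 0.48307248, -0.21022815,  0.15054497]), 'tcp_rot': array([1.79993054e+02, 1.05058872e-02, 1.06600042e+02]), 'wrist_force': array([-0.98884529,  0.25029769, -2.09201462]), 'moment': array([-0.02103992, -0.10246485, -0.01100414]), 'grip_force': 20.000392198562622, 'gripper_width': 0.029382864793181855}
```

View pics/s3.png

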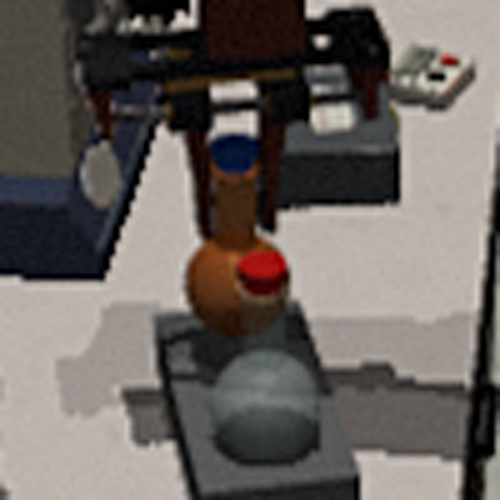

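The flask is lifted and upright, with its bulb clear of the rack (235,290 in the crop). The wrist carries 1.8 N, which matches its weight. Lifting above the clear flask.

>>> send_rows([
  [[0,0,-0.04],[0,0,0],-1],
  [[0,0,-0.11],[0,0,0],-1],
  [[0,0,-0.19],[0,0,0],-1],
  [[0,0,-0.27],[0,0,0],-1],
  [[0,0,-0.35],[0,0,0],-1],
  [[0,0,-0.43],[0,0,0],-1],
  [[0,0,-0.48],[0,0,0],-1],
  [[0,0,-0.5],[0,0,0],-1],
])

```text
clock: 4.92
position: [0.4842, -0.2102, 0.3038]
tcp_rot: [179.8, 0.2, 106.6]
wrist_force: [-0.4, -0.6, -2.4]
gripper_width: 0.0295
grip_force: 20.0
```

```bash
python3 go.py .4845 .2995 .300 107
```

```text
shift [1.628 0.487 0.01 ] turn [ 0.002  0.002 -0.004]
4.9167 [ 0.4841531  -0.21023079  0.30375993] [1.79806081e+02 1.59014377e-01 1.06613722e+02] [-0.4 -0.6 -2.4] 0.02953601743619923 [ 41.  13. -28. 104.   7.  65.  27.]
```

>>> send_rows([
  [[0.04,0.012,0],[0,0,0],-1],
  [[0.1,0.03,0],[0,0,0],-1],
  [[0.18,0.054,0],[0,0,0],-1],
  [[0.26,0.078,0],[0,0,0],-1],
  [[0.34,0.102,0],[0,0,0],-1],
  [[0.42,0.126,0],[0,0,0],-1],
  [[0.5,0.15,0],[0,0,0],-1],
  [[0.58,0.174,0],[0,0,0],-1],
])

```text
clock: 5.58
position: [0.482, -0.0263, 0.2991]
tcp_rot: [-179.9, -0.1, 106.7]
wrist_force: [-0.1, 0.5, -1.8]
gripper_width: 0.0297
grip_force: 20.0
```

>>> send_rows([
  [[0.08,0.024,0],[0,0,0],-1],
  [[0.16,0.048,0],[0,0,0],-1],
  [[0.24,0.072,0],[0,0,0],-1],
  [[0.32,0.096,0],[0,0,0],-1],
  [[0.4,0.12,0],[0,0,0],-1],
  [[0.48,0.144,0],[0,0,0],-1],
  [[0.56,0.168,0],[0,0,0],-1],
  [[0.64,0.192,0],[0,0,0],-1],
])

```text
clock: 6.25
position: [0.4821, 0.1736, 0.2991]
tcp_rot: [-179.9, -0.0, 106.7]
wrist_force: [0.8, -0.4, -1.8]
gripper_width: 0.0298
grip_force: 20.0
```

>>> send_rows([
  [[0.08,0.024,0],[0,0,0],-1],
  [[0.16,0.048,0],[0,0,0],-1],
  [[0.24,0.072,0],[0,0,0],-1],
  [[0.31,0.093,0],[0,0,0],-1],
  [[0.36,0.108,0],[0,0,0],-1],
  [[0.4,0.12,0],[0,0,0],-1],
  [[0.4,0.12,0],[0,0,0],-1],
  [[0.4,0.12,0],[0,0,0],-1],
])

```text
clock: 6.92
position: [0.4831, 0.2973, 0.2996]
tcp_rot: [-179.9, 0.0, 106.7]
wrist_force: [0.5, -0.2, -1.3]
gripper_width: 0.0295
grip_force: 20.0
```

```bash
python3 go.py .4845 .2995 .20 107;  python3 - <<'E'
from h import *
c=cap('side'); save(c,"s4")
P=pts(c); hsv=cv2.cvtColor(c["img"],cv2.COLOR_RGB2HSV)
m=(cv2.inRange(hsv,(3,100,40),(20,255,255))>0)&(np.abs(P[...,1]-.2995)<.08)&(np.abs(P[...,0]-.4845)<.08)
for lo,hi in((.02,.045),(.15,.35)):
    k=m&(P[...,2]>lo)&(P[...,2]<hi);q=P[k]; v,u=np.where(k);print(len(q),q.min(0),q.max(0),u.min(),u.max(),v.min(),v.max())
E
```

```text
shift [0.006 0.007 0.332] turn [-0.001  0.    -0.003]
6.9167 [0.48309898 0.29732073 0.29957636] [-1.79896889e+02  2.32077200e-02  1.06690180e+02] [ 0.5 -0.2 -1.3] 0.029479002206873103 [ -3.  20. -44.  98.  15.  68. -34.]
1008 [0.43314779 0.24929312 0.02000554] [0.53310401 0.35254004 0.03583073] 267 309 255 289
939 [0.45121183 0.28415089 0.21187016] [0.51399928 0.33094664 0.32599003] 267 297 166 215
```

View pics/s4.png

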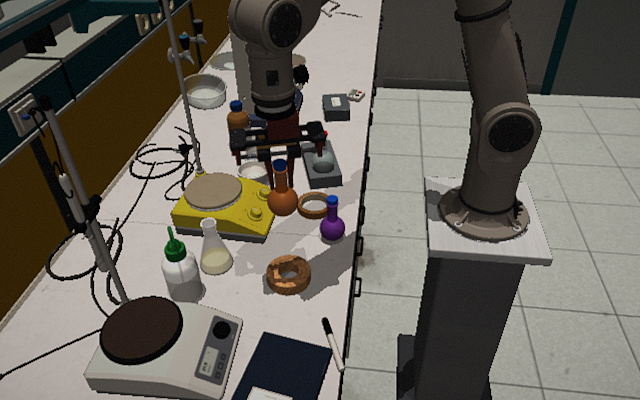

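The flask hangs upright at (281,195) above the cork ring (289,274). Its bulb centre is at about (0.4826, 0.298), 2 mm off the ring axis. The clear flask is partly hidden by the gripper, so I check it from the top.

```bash
python3 - <<'E'
from h import *
c=cap('top'); P=pts(c); hsv=cv2.cvtColor(c["img"],cv2.COLOR_RGB2HSV)
m=(cv2.inRange(hsv,(0,150,80),(8,255,255))>0); m[:,:340]=0;m[:,460:]=0;m[:150]=0;m[215:]=0
q=P[m]; print(len(q), q.size and ((q.min(0)+q.max(0))/2), q.size and np.median(q,0))
E
```

```text
93 [ 0.46362887 -0.12128957  0.10435358] [ 0.4545879  -0.11382493  0.15734969]
```

>>> send_rows([
  [[0.006,0.006,0.05],[0,0,0],-1],
  [[0.006,0.006,0.12],[0,0,0],-1],
  [[0.006,0.006,0.19],[0,0,0],-1],
  [[0.006,0.006,0.26],[0,0,0],-1],
  [[0.006,0.006,0.33],[0,0,0],-1],
  [[0.006,0.006,0.4],[0,0,0],-1],
  [[0.006,0.006,0.46],[0,0,0],-1],
  [[0.006,0.006,0.5],[0,0,0],-1],
])

```text
clock: 7.68
position: [0.4851, 0.2972, 0.1486]
tcp_rot: [-179.9, 0.1, 106.5]
wrist_force: [-0.8, -0.7, -1.9]
gripper_width: 0.0293
grip_force: 20.0
```

>>> send_rows([
  [[0,0,0],[0,0,0],-1],
  [[0,0,0],[0,0,0],-1],
  [[0,0,0],[0,0,0],-1],
])

```text
clock: 7.93
position: [0.4859, 0.2997, 0.1516]
tcp_rot: [179.9, -0.0, 106.6]
wrist_force: [-0.7, 0.6, -1.3]
gripper_width: 0.0292
grip_force: 20.0
```

```bash
python3 go.py .4845 .2995 .1165 107;  python3 - <<'E'
from h import *
c=cap('side'); cv2.imwrite("pics/s5.png",cv2.resize(c["img"][190:310,220:360,::-1],None,fx=5,fy=5,interpolation=cv2.INTER_CUBIC))
P=pts(c); hsv=cv2.cvtColor(c["img"],cv2.COLOR_RGB2HSV)
m=(cv2.inRange(hsv,(3,100,40),(20,255,255))>0)&(np.abs(P[...,1]-.2995)<.08)&(np.abs(P[...,0]-.4845)<.08)
for lo,hi in((.015,.036),(.075,.11)):
    k=m&(P[...,2]>lo)&(P[...,2]<hi);q=P[k]; v,u=np.where(k);print(len(q),q.min(0),q.max(0),(q.min(0)+q.max(0))/2)
E
```

```text
shift [ 0.001 -0.005  0.117] turn [ 0.001 -0.    -0.005]
7.9333 [0.48588493 0.29965104 0.15160999] [ 1.79901573e+02 -2.65839701e-02  1.06568738e+02] [-0.7  0.6 -1.3] 0.029213982841054063 [ -7.  29. -40. 107.  24.  52. -42.]
892 [0.432726   0.25294121 0.01502127] [0.53306291 0.35278525 0.03526931] [0.48289445 0.30286323 0.02514529]
364 [0.45380305 0.28414217 0.07516338] [0.513499   0.33433466 0.10997662] [0.48365102 0.30923841 0.09257   ]
```

View pics/s5.png

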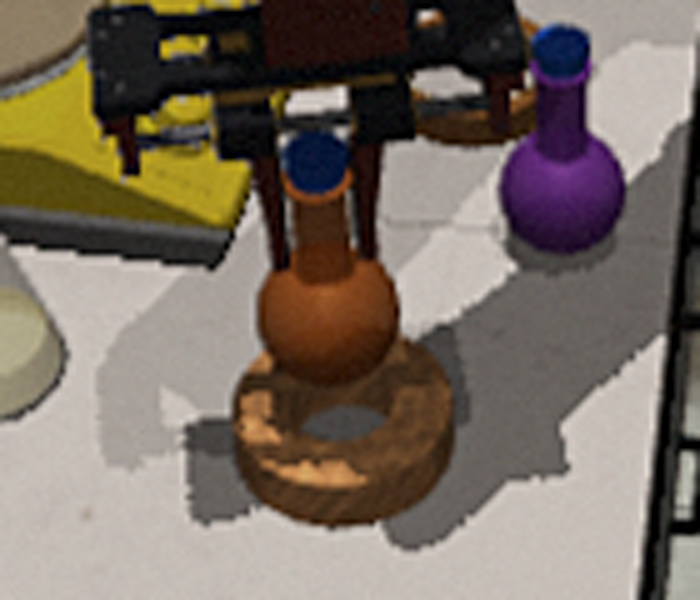

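The clear flask hasn't moved. The crop shows the bulb (328,315) directly over the ring hole (345,420), and the purple flask is well clear. Lowering slowly.

>>> send_rows([
  [[0,-0.003,0.015],[0,0,0],-1],
  [[0,-0.003,0.03],[0,0,0],-1],
  [[0,-0.003,0.045],[0,0,0],-1],
  [[0,-0.003,0.06],[0,0,0],-1],
  [[0,-0.003,0.075],[0,0,0],-1],
  [[0,-0.003,0.09],[0,0,0],-1],
  [[0,-0.003,0.095],[0,0,0],-1],
  [[0,-0.003,0.095],[0,0,0],-1],
])

```text
clock: 8.65
position: [0.484, 0.299, 0.1213]
tcp_rot: [-179.9, 0.0, 106.6]
wrist_force: [0.7, -0.6, -1.6]
gripper_width: 0.0293
grip_force: 20.0
```

>>> send_rows([
  [[0,0,0.003],[0,0,0],-1],
  [[0,0,0.006],[0,0,0],-1],
  [[0,0,0.009],[0,0,0],-1],
  [[0,0,0.012],[0,0,0],-1],
  [[0,0,0.012],[0,0,0],-1],
  [[0,0,0.012],[0,0,0],-1],
])

```text
clock: 9.15
position: [0.4843, 0.2992, 0.1184]
tcp_rot: [180.0, 0.0, 106.6]
wrist_force: [0.4, 0.4, -2.2]
gripper_width: 0.0294
grip_force: 20.0
```

>>> send_rows([
  [[0,0,0.003],[0,0,0],-1],
  [[0,0,0.006],[0,0,0],-1],
  [[0,0,0.006],[0,0,0],-1],
  [[0,0,0.006],[0,0,0],-1],
])

```text
clock: 9.48
position: [0.4844, 0.2996, 0.1171]
tcp_rot: [180.0, -0.0, 106.6]
wrist_force: [-2.0, -0.5, 4.5]
gripper_width: 0.0295
grip_force: 20.0
```

Contact: the wrist force went from -2 to +4.5 N. Releasing slowly.

>>> send_rows([
  [[0,0,0],[0,0,0],-0.3],
  [[0,0,0],[0,0,0],-0.25],
  [[0,0,0],[0,0,0],-0.2],
  [[0,0,0],[0,0,0],-0.1],
  [[0,0,0],[0,0,0],0.1],
  [[0,0,0],[0,0,0],0.4],
  [[0,0,0],[0,0,0],0.7],
  [[0,0,0],[0,0,0],0.8],
], newtons=5)

```text
clock: 10.15
position: [0.4843, 0.2992, 0.1165]
tcp_rot: [180.0, -0.0, 106.6]
wrist_force: [0.0, 0.6, 0.3]
gripper_width: 0.0628
grip_force: 0.0
```

>>> send_rows([
  [[0,0,0],[0,0,0],0.8],
  [[0,0,0],[0,0,0],0.8],
  [[0,0,0],[0,0,0],0.8],
  [[0,0,0],[0,0,0],0.8],
  [[0,0,0],[0,0,0],0.8],
  [[0,0,0],[0,0,0],0.8],
])

```text
clock: 10.65
position: [0.4843, 0.2992, 0.1166]
tcp_rot: [180.0, -0.0, 106.6]
wrist_force: [0.2, -0.9, 0.1]
gripper_width: 0.0789
grip_force: 0.0
```

>>> send_rows([
  [[0,0,-0.05],[0,0,0],0.8],
  [[0,0,-0.12],[0,0,0],0.8],
  [[0,0,-0.2],[0,0,0],0.8],
  [[0,0,-0.28],[0,0,0],0.8],
  [[0,0,-0.36],[0,0,0],0.8],
  [[0,0,-0.44],[0,0,0],0.8],
  [[0,0,-0.5],[0,0,0],0.8],
  [[0,0,-0.5],[0,0,0],0.8],
])

```text
clock: 11.32
position: [0.4856, 0.3007, 0.2705]
tcp_rot: [179.6, -0.1, 106.6]
wrist_force: [-0.4, 0.4, 1.0]
gripper_width: 0.0789
grip_force: 0.0
```

```bash
python3 - <<'E'
from h import *
c=cap('side'); cv2.imwrite("pics/s6.png",cv2.resize(c["img"][100:310,220:370,::-1],None,fx=2.8,fy=2.8,interpolation=cv2.INTER_CUBIC))
P=pts(c); hsv=cv2.cvtColor(c["img"],cv2.COLOR_RGB2HSV)
near=(np.abs(P[...,1]-.2995)<.06)&(np.abs(P[...,0]-.4845)<.06)
m=(cv2.inRange(hsv,(3,80,40),(25,255,255))>0)
for mm,lo,hi in((m,.0,.034),(m,.045,.08),(m,.09,.13),(cv2.inRange(hsv,(100,120,40),(130,255,255))>0,.1,.2)):
    q=P[near&mm&(P[...,2]>lo)&(P[...,2]<hi)]; print(len(q),q.min(0).round(3),q.max(0).round(3),((q.min(0)+q.max(0))/2).round(4))
print(r.state()["position"])
E
```

```text
915 [0.433 0.257 0.   ] [0.534 0.353 0.034] [0.4833 0.3049 0.017 ]
442 [0.451 0.284 0.045] [0.515 0.333 0.08 ] [0.4832 0.3086 0.0626]
126 [0.47  0.299 0.09 ] [0.495 0.313 0.13 ] [0.4826 0.3058 0.1098]
106 [0.468 0.289 0.135] [0.492 0.315 0.153] [0.4805 0.3022 0.1438]
[0.48499832 0.29994635 0.26829453]
```

View pics/s6.png

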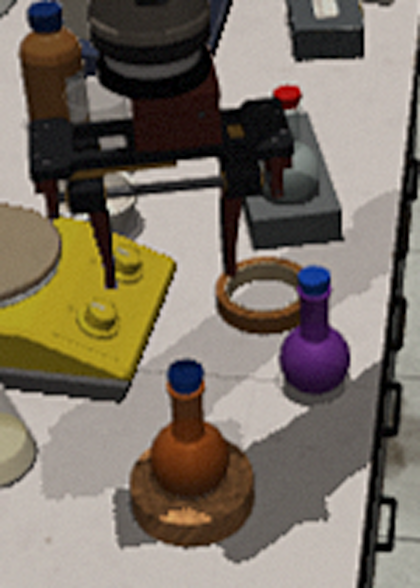

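The amber flask (188,455 in the crop) stands upright and centred in the cork ring. The stopper top reads 0.153, against 0.163 in the rack by the same measure, so it sits 10 mm lower, as a seated flask should. The clear flask still stands in the rack, and the gripper is free.

```bash
python3 -c "
from h import *
print(r.sign_off())"
```

```text
the job is handed in; nothing more can be done
None
```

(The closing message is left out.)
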